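# Release a bayonet spring stem from its quick-change mount

### The arm

A 7-joint arm with a two-finger parallel gripper is mounted at the origin on the work surface. World frame = base frame: x ahead of the robot, y to its left, z up, the work surface at z = 0. Lengths are in m, angles in rad, forces in N, time in s.
With the tool pointing down it reaches from about 0.4 to 0.85 m from the base axis. Payload 4.5 kg.
Tool frame: the origin (TCP) lies midway between the tips of the shut fingers; the grasp point (between the pads) lies 19 mm behind it; z points along the fingers, y is the direction in which the jaws open and shut (so a half turn about z gives the same grasp; the last joint's range is limited). The gripper opens to 88 mm and grips with 3 to 60 N. Pads are 18 mm wide; open, the fingers measure 123 mm over their backs; the gripper's body (75 mm by 187 mm) begins 45 mm behind the grasp point.
Start: joints at [-1.127, 0.689, -0.195, 1.565, 0.157, 0.902, -0.215], TCP at [0.249, 0.573, 0.203] pointing down, gripper open.
Joint ranges: [-3.01, 3.01], [-0.46, 2.08], [-1.47, 1.51], [0.13, 2.56], [-1, 4.14], [0.04, 2.09], [-2.66, 2.66]. Speed limits (rad/s): [2.57, 2.57, 3.14, 3.14, 3.14, 3.14, 3.14].

### API

Orientations are given as a unit quaternion [x, y, z, w].
In Python, from plant import r, viewer gives the robot as it stands.
- The arm moves only by the tool play_rows, never from a script. Its argument "commands" is a list of rows, each an object with "delta_rot": the turn, a rotation vector about the tool's x, y, z normalised to -1 to 1, where 1 is pi rad, a list of three; "travel": the shift along the tool's x, y, z normalised to -1 to 1, where 1 is 15 cm, a list of three; "gripper": the opening, from -1 (shut) to 1 (fully open). In form: [{"delta_rot": [wx, wy, wz], "travel": [x, y, z], "gripper": gripper}, ...]. A call has 1 to 12 rows; each row is the pose to reach, as a shift and turn from the pose commanded when the call began, along the tool's axes at that moment, turning the shorter way round; what a row does not reach only later rows make up. A row lasts 1/8 s, in which the tool goes at most 62.5 mm and 10.7 degrees, less where a joint would pass 70% of its speed; a pose out of reach is approached as far as the arm can. A call with a number of a shift or a turn outside -1 to 1 is refused whole. A call with a gripper value outside its range is refused whole. The fingers move at their own pace and stop on an object; "force" is the grip in N (left out, the last holds). Time passes only in rows, so rows that repeat a pose let the fingers close. It gives the time, the measured TCP pose, the force and the opening at its end, in the units of the state.
- r.get_state(): the state, without advancing time (a new reading comes with each control period).
- viewer.snapshot(name): name is "side" or "top"; returns a dict with "color" (384x512x3 uint8, red, green, blue), "z_map" (384x512 float32, m along the optical axis (not along the pixel's ray), 0 where there is no reading), "fx", "fy", "cx", "cy" (pixels), "origin" and "attitude" of the camera in the world. Camera axes: x right, y up, looking along -z (the intrinsics and any distortion apply to the point x, -y, -z); pixel columns grow to the right and rows downward; lengths in m; the calibration is good to about 2 mm. A picture is of the moment at which its call begins.
- r.finish_job(): hands the job in, once; it reports no verdict.
Trained networks look in the newest picture that a camera, given by its name, has taken for a name from the list of things; names that differ only in an ending like _2 or _b are one class to them, and where a whole thing is asked for, a point or a joint stands for the part that bears it (a point fixed in the world has none). Each returns a list of dicts, best first, with "conf" (0 to 1); they miss things now and then, are a little off and sometimes report something else, mostly with a low value. They report only what shows in the picture. A call takes as long as a camera call. They do not tell look-alikes from the thing itself.
- viewer.outline_of(camera, label): "pixels" (384x512 bool, what is visible of it) and "at" ([column, row] in pixels, amid what is visible of it).
- viewer.pinpoint(camera, label): "at" ([column, row] in pixels: a listed point, or the origin of a listed thing).
The state is a dict: "clock": time; "q": joint angles; "qd": joint speeds; "joint_torque": joint torques, N m; "tool_pos": TCP position; "eef_rot": TCP orientation; "contact_force": force on the tool from outside, world axes, zero at the start; "moment": the same for the moment, N m; "opening": opening from 0.0 (shut) to 1.0 (fully open).
Only numpy, scipy, OpenCV 4.12 (cv2) and the standard library are available. Lean on these libraries where they do the work, as an engineer would, in place of code of your own. Each camera call takes 0.05 s, during which the arm holds its last target. There are 200 camera calls.

### The job

Take the spring stem off its quick-change mount: press the mount's release button fully down (it stays down), turn the stem anticlockwise, seen from above, until you feel its lugs meet the stop, at most a quarter turn, and lift it straight off without forcing anything. Then set the stem down upright in the empty grey tray, not dropping it, and let go; leave the other things on the bench where they are.

Things in the scene. Friction and masses are not known exactly. Their poses are not given: they have to be found in the camera images.
- mount: Quick-change mount, fixed: aluminium plate 156 x 90 x 14 mm carrying a round dark-steel socket (68 mm across, top 36.5 mm above the bench). Origin: on the bench, on the socket's vertical axis; +x points to the release button, 64 mm away; z up. The plate spans x -64 to 92 mm. A spring plate under the stem's foot pushes it up with about 6 N, so turning drags a little (under 0.1 N m).
- socket_top (a point): On the socket's axis, 36 mm up: top of the 8 mm thick collar that holds the stem's lugs down, with a 13 mm wide slot per lug. The slots' angle differs from mount to mount by far more than their play (0.05 rad) and is not measured: turn until the lugs meet a sprung stop (0.15 N m more drag at once, then 8 N m/rad, solid after 0.06 rad). Where it first touches, the lugs are under the slots.
- button_top (a point): Centre of the top of the release button: an upright steel push button, 26 mm across, in a black block (40 x 40 mm, top 32 mm above the bench) on the mount plate. Its top is 48 mm above the bench when up, 38 mm when fully down. It is pushed straight down.
- release_button (a joint): Travel of the release button (m): 0 up (stem latched), 0.010 fully down. It takes 4 to 6 N to move, has a hard stop at the bottom, and stays wherever it is pushed to. Below 0.008 the latch pin may still block the stem.
- stem: Spring stem to take off, about 220 g, 96 mm tall: steel foot 27 mm across with two lugs (48 mm tip to tip, 10 wide, 6 thick), dark flange 48 mm across at 15.5 to 20 mm, black neck, black grip block at 46 to 80 mm, steel cap 22 mm across. Origin: centre of the foot's underside, 22 mm above the bench while mounted; x along the lugs, z up. Latched, its x is along the mount's x within 0.03 rad.
- stem_grip (a point): Middle of the grip block on the stem's axis, 63 mm above the foot's underside. The block is 40 mm along the stem's x, 28 mm along its y (grip it across the 28 mm) and 34 mm high. The stem is freed by turning it anticlockwise seen from above by 0.9 to 1.5 rad (up to a quarter turn), then lifts straight up; it is clear of the socket after 20 mm.
- tray: The empty open grey tray, fixed on the bench, 150 mm (its x) by 130 mm (its y), 24 mm high, walls 4 mm. Origin: centre of its underside.
- tray_in (a point): Centre of the tray's inner floor, 4 mm above the bench.
- screwdriver: Bystander: screwdriver with a green handle lying on the bench; origin on its underside.
- elbow: Bystander: small black elbow fitting with a blue ring, about 50 mm long, 24 mm high; origin on its underside.
- union: Bystander: brass union, 40 mm long, 20 mm high; origin on its underside.
- tape_measure: Bystander: red tape measure, 75 x 36 x 62 mm; origin on its underside.
- bracket: Bystander: aluminium angle bracket, 90 x 30 mm, 53 mm high; origin on its underside.
- wrench: Bystander: steel wrench lying on the bench; origin on its underside.
- plain_stem: Bystander: a plain round stem without lugs or grip block, standing loose on the bench, 120 mm tall; origin on its underside.
Things that resemble listed ones, but are neither listed nor needed, are in the scene too. What is shaped like the stem but blue, green or yellow is not meant.

How it is judged:
By the outcome, as a careful person would: the job done as asked, in the order asked, and still so for the second after the job is handed in, with the robot touching nothing.
It also fails if it takes over 72 s, if anything falls off the work surface, if the arm or the gripper's body presses on something with over 40 N, if the wrist force passes 120 N, or if a joint passes its speed limit or range.

## Working session

There is one attempt and no reset: what is moved stays moved. The work goes in short steps, Python scripts to look and compute and a tool call to move; the robot and the scene stay as the last step left them, time stands still between calls to the robot, and variables do not carry over. Pictures are saved under pics/ and viewed, about 8 in all and at most 12, crops included, and the job is handed in when it is done.

Besides the shell and the picture viewer there is one more tool, called after "Call:" as name(argument=value, ...) on one line, values as JSON. play_rows: Moves the arm, as the interface text tells. Its arguments: {"type":"object","properties":{"commands":{"type":"array","items":{"type":"object","properties":{"delta_rot":{"type":"array","items":{"type":"number","minimum":-1,"maximum":1}},"travel":{"type":"array","items":{"type":"number","minimum":-1,"maximum":1}},"gripper":{"type":"number"}}}},"force":{"type":"number"}},"required":["commands"]}

```bash
mkdir -p pics; cat > h.py <<'E'
import numpy as np, cv2
from plant import r, viewer
from scipy.spatial.transform import Rotation as R
def att(s):
    a=np.array(s["attitude"],float)
    return R.from_quat(a).as_matrix() if a.size==4 else a.reshape(3,3)
def world(s,u,v,d):
    p=np.array([(u-s["cx"])/s["fx"]*d,-(v-s["cy"])/s["fy"]*d,-d])
    return att(s)@p+np.array(s["origin"])
def cloud(s):
    v,u=np.mgrid[:384,:512]; d=s["z_map"]
    p=np.stack([(u-s["cx"])/s["fx"]*d,-(v-s["cy"])/s["fy"]*d,-d],-1)
    w=p@att(s).T+np.array(s["origin"]); w[d==0]=np.nan; return w
def onplane(s,u,v,z):
    d=att(s)@np.array([(u-s["cx"])/s["fx"],-(v-s["cy"])/s["fy"],-1]); o=np.array(s["origin"])
    return o+d*(z-o[2])/d[2]
def save(s,n,crop=None,k=1):
    im=s["color"][:,:,::-1]
    if crop: a,b,c,d=crop; im=im[b:d,a:c]
    cv2.imwrite("pics/"+n,cv2.resize(im,None,fx=k,fy=k,interpolation=cv2.INTER_CUBIC))
E
python3 - <<'E'
from h import *
st=r.get_state(); print({k:np.round(v,3).tolist() for k,v in st.items()})
S={}
for c in("top","side"):
    s=viewer.snapshot(c); S[c]=s; save(s,c+"0.png",k=1.5); print(c,s["fx"],s["cx"],s["cy"],np.round(s["origin"],3),s["attitude"],[k for k in s])
    for n in("mount","stem","tray","plain_stem","tape_measure"):
        for o in viewer.outline_of(c,n)[:3]:
            print(n,round(o["conf"],2),np.round(o["at"]),o["pixels"].sum(), np.round(np.nanmedian(cloud(s)[o["pixels"]],0),3))
    for n,z in(("socket_top",.036),("button_top",.048),("stem_grip",.085),("tray_in",.004),("stem",.022)):
        for o in viewer.pinpoint(c,n)[:3]: print(n,round(o["conf"],2),np.round(o["at"],1),np.round(onplane(s,*o["at"],z),4))
E
```

```text
{'clock': 0.0, 'q': [-1.127, 0.69, -0.195, 1.566, 0.157, 0.902, -0.215], 'qd': [-0.001, 0.0, -0.001, -0.0, 0.001, 0.001, -0.001], 'joint_torque': [0.0, -52.755, -1.267, -15.343, -0.053, 0.006, 0.0], 'tool_pos': [0.249, 0.573, 0.203], 'eef_rot': [0.203, 0.979, -0.001, -0.0], 'contact_force': [0.091, -0.854, -0.31], 'moment': [0.02, 0.012, 0.005], 'opening': 0.997}
top 446.652125630518 255.5435221924834 197.5850809317034 [ 0.461 -0.02   1.185] [-0.02584008  0.02767576  0.71119589 -0.70197346] ['color', 'z_map', 'fx', 'fy', 'cx', 'cy', 'origin', 'attitude']
mount 0.82 [329. 204.] 1633 [ 0.525 -0.214  0.015]
mount 0.42 [329. 213.] 309 [ 0.505 -0.209  0.1  ]
stem 0.86 [278. 246.] 250 [ 0.423 -0.08   0.079]
stem 0.8 [327. 143.] 328 [ 0.679 -0.199  0.077]
stem 0.76 [332. 212.] 273 [ 0.505 -0.21   0.1  ]
tray 0.82 [176. 198.] 2955 [0.552 0.184 0.004]
plain_stem 0.52 [397. 243.] 263 [ 0.426 -0.372  0.075]
tape_measure 0.66 [329. 204.] 1720 [ 0.528 -0.215  0.015]
tape_measure 0.6 [247. 141.] 524 [0.691 0.001 0.059]
socket_top 0.7 [333.  210.9] [ 0.5112 -0.2227  0.036 ]
socket_top 0.41 [382.5 1
[... 896 characters left out ...]
095  0.061]
stem 0.92 [198. 260.] 734 [ 0.366 -0.16   0.061]
plain_stem 0.89 [243. 370.] 582 [ 0.425 -0.39   0.085]
tape_measure 0.8 [330. 187.] 600 [ 0.684 -0.021  0.057]
socket_top 0.59 [271.1 279.4] [ 0.5012 -0.2148  0.036 ]
button_top 0.7 [310.7 277.6] [ 0.5768 -0.2313  0.048 ]
stem_grip 0.97 [208.4 297.6] [ 0.3782 -0.2597  0.085 ]
stem_grip 0.93 [363.7 252. ] [ 0.6841 -0.215   0.085 ]
stem_grip 0.75 [276.3 266.3] [ 0.5102 -0.2171  0.085 ]
tray_in 0.66 [262.8 154.6] [0.5546 0.187  0.004 ]
tray_in 0.53 [265.7 208.8] [ 0.5281 -0.0052  0.004 ]
stem 0.84 [273.9 285.2] [ 0.506  -0.2206  0.022 ]
stem 0.84 [208.4 311.6] [ 0.3721 -0.2543  0.022 ]
stem 0.75 [223.5 250. ] [ 0.4156 -0.1185  0.022 ]
```

View pics/top0.png

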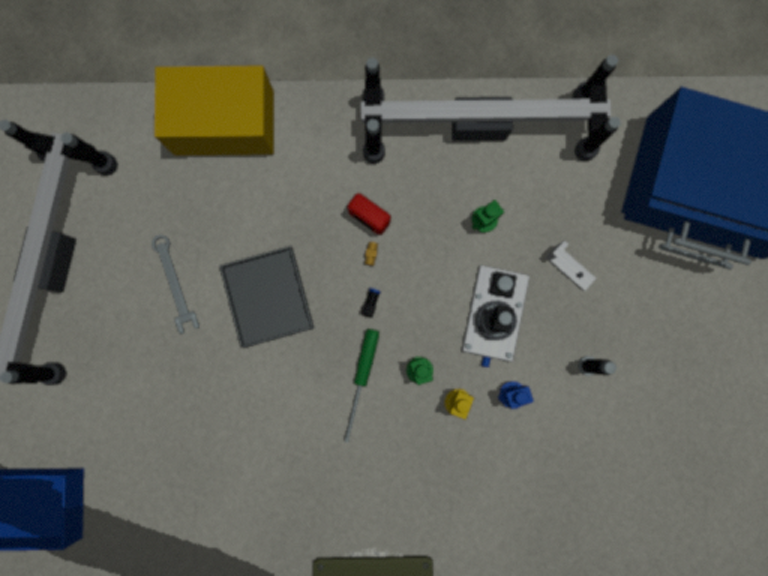

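View pics/side0.png

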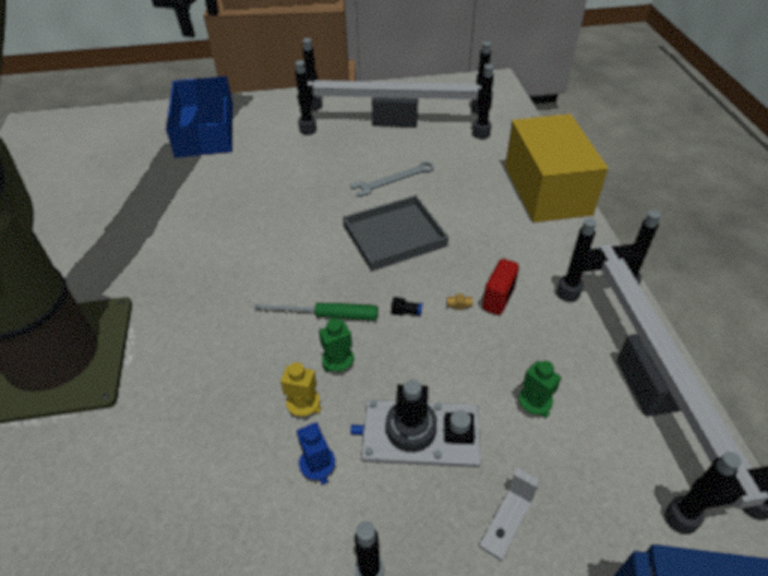

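The top view shows the mount near (330,205) px, with the black stem at (332,212) and the button at (335,190). The empty grey tray is at (178,198). Stem-shaped candidates, in top-view px:
- green (325,143) and (280,246)
- yellow (306,268)
- blue (343,262)
- black, in the mount, at (332,212)

Only the black one matches. I'll measure it and confirm in one crop.

```bash
python3 - <<'E'
from h import *
for c in("top","side"):
    s=viewer.snapshot(c); w=cloud(s)
    if c=="side": save(s,"crop1.png",(225,225,345,330),6)
    print(c,"bench z",np.nanmedian(w[(abs(w[...,0]-.5)<.05)&(abs(w[...,1]+.05)<.04)][:,2]))
    box=(abs(w[...,0]-.53)<.13)&(abs(w[...,1]+.215)<.1)
    def sel(a,b,m=box): return w[m&(w[...,2]>a)&(w[...,2]<b)]
    pl=sel(.009,.2)
    rc=cv2.minAreaRect(pl[:,:2].astype(np.float32)*1000); print("rect",rc)
    cap=sel(.112,.13); print("cap",len(cap),cap.mean(0),(cap.min(0)+cap.max(0))/2)
    bt=sel(.043,.053,box&(w[...,0]>.55)); print("but",len(bt),bt.mean(0),(bt.min(0)+bt.max(0))/2)
    gr=sel(.07,.103); 
    if len(gr)>5: print("grip",len(gr),gr.mean(0),cv2.minAreaRect(gr[:,:2].astype(np.float32)*1000))
    tb=(abs(w[...,0]-.555)<.11)&(abs(w[...,1]-.18)<.11)
    t=sel(.012,.03,tb); print("tray",len(t),cv2.minAreaRect(t[:,:2].astype(np.float32)*1000))
E
```

```text
top bench z -0.00018588885539783107
rect ((535.0662841796875, -226.36074829101562), (107.41757202148438, 222.34927368164062), 69.30341339111328)
cap 67 [ 0.50535971 -0.21647785  0.11749418] [ 0.5049383  -0.21697839  0.11771209]
but 80 [ 0.56840782 -0.23177473  0.04772284] [ 0.58664752 -0.26640746  0.04793952]
grip 118 [ 0.50501426 -0.21272782  0.09648506] ((505.55914306640625, -216.96865844726562), (29.493995666503906, 39.9258918762207), 77.39249420166016)
tray 423 ((552.92822265625, 181.53065490722656), (150.55125427246094, 130.66714477539062), 14.836276054382324)
side bench z -0.00017943222492122768
rect ((532.396484375, -227.47027587890625), (106.38687896728516, 219.51483154296875), 70.06311798095703)
cap 104 [ 0.50489217 -0.22033243  0.11722258] [ 0.50549702 -0.21877891  0.11663945]
but 137 [ 0.56784527 -0.23541607  0.04744397] [ 0.58644185 -0.26742183  0.04729157]
grip 330 [ 0.50308546 -0.22753097  0.09215691] ((504.4854736328125, -219.75205993652344), (28.969743728637695, 39.7651481628418), 79.04212188720703)
tray 603 ((552.3576049804688, 178.93435668945312), (152.25106811523438, 133.52825927734375), 14.589729309082031)
```

View pics/crop1.png

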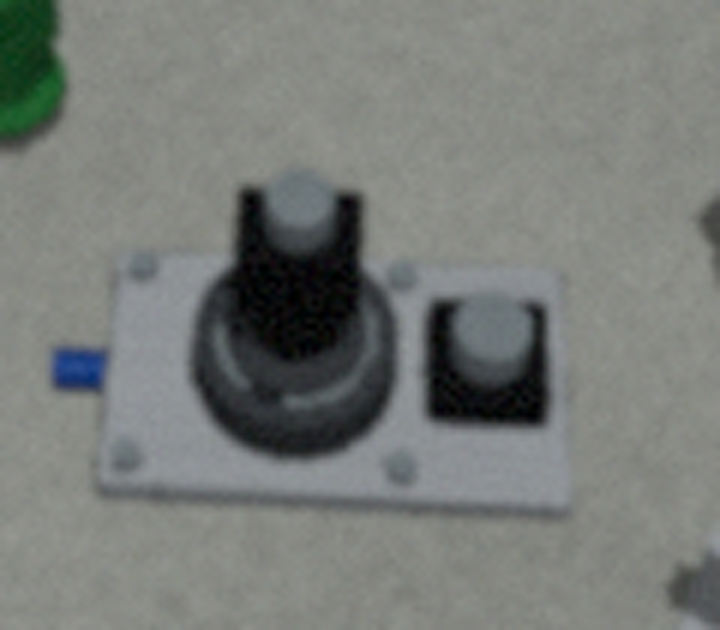

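The crop shows the black stem in the socket with its silver cap at about (300,200) and the button at (490,335). This is the right one. Mount yaw is about -13°, the stem axis about (0.505,-0.218). Next I'll work out the approach.

```bash
cat >> h.py <<'E'
def Rdown(yaw):  # tool y at world yaw (deg), z down
    a=np.radians(yaw); y=np.array([np.cos(a),np.sin(a),0]); z=np.array([0,0,-1.]); return np.stack([np.cross(y,z),y,z],1)
def step(R0,p0,p,yaw):
    t=R0.T@(np.array(p)-p0)/.15; w=R.from_matrix(R0.T@Rdown(yaw)).as_rotvec()/np.pi
    return np.round(t,4).tolist(),np.round(w,4).tolist()
def cur():
    s=r.get_state(); return R.from_quat(s["eef_rot"]).as_matrix(),np.array(s["tool_pos"])
def chain(wps):
    R0,p0=cur()
    for p,y in wps: print(p,y,*step(R0,p0,p,y)); R0,p0=Rdown(y),np.array(p)
def rep():
    s=r.get_state(); R0,p=cur(); print("t",round(s["clock"],2),"p",np.round(p,4),"yaw",round(np.degrees(np.arctan2(R0[1,1],R0[0,1])),2),"tilt",np.round(R0[:,2],3),"F",np.round(s["contact_force"],1),"M",np.round(s["moment"],3),"op",round(s["opening"],3),"q",np.round(s["q"],2))
E
python3 -c "
from h import *
rep()
chain([((.38,.42,.2),30),((.47,.26,.2),-10),((.49,.10,.2),-50),((.52,-.06,.2),-90),((.570,-.232,.15),-103),((.570,-.233,.055),-103)])"
```

```text
t 1.2 p [0.249  0.5733 0.2033] yaw 66.52 tilt [ 0.  0. -1.] F [-0.1 -0.7  0.7] M [-0.032 -0.005 -0.   ] op 1.002 q [-1.13  0.69 -0.19  1.57  0.16  0.9  -0.22]
(0.38, 0.42, 0.2) 30 [-1.208, -0.5892, 0.0222] [0.0, -0.0, 0.2029]
(0.47, 0.26, 0.2) -10 [-1.2238, -0.0137, 0.0] [0.0, 0.0, 0.2222]
(0.49, 0.1, 0.2) -50 [-1.0273, 0.3165, 0.0] [0.0, 0.0, 0.2222]
(0.52, -0.06, 0.2) -90 [-0.5324, 0.9457, 0.0] [0.0, 0.0, 0.2222]
(0.57, -0.232, 0.15) -103 [0.3333, 1.1467, 0.3333] [0.0, 0.0, 0.0722]
(0.57, -0.233, 0.055) -103 [0.0015, 0.0065, 0.6333] [0.0, 0.0, 0.0]
```

Call:
play_rows(commands=[{"delta_rot": [0, 0, 0.2], "travel": [-1, -0.5, 0.02], "gripper": -1}, {"delta_rot": [0, 0, 0.2], "travel": [-1, -0.5, 0.02], "gripper": -1}, {"delta_rot": [0, 0, 0.2], "travel": [-1, -0.5, 0.02], "gripper": -1}, {"delta_rot": [0, 0, 0.2], "travel": [-1, -0.5, 0.02], "gripper": -1}], force=20)

```text
clock: 1.7
tool_pos: [0.3605, 0.4405, 0.2005]
eef_rot: [0.501, 0.866, -0.001, 0.002]
contact_force: [-0.4, 0.2, 0.2]
opening: 0.567
```

Call:
play_rows(commands=[{"delta_rot": [0, 0, 0.2222], "travel": [-1, 0, 0], "gripper": -1}, {"delta_rot": [0, 0, 0.2222], "travel": [-1, 0, 0], "gripper": -1}, {"delta_rot": [0, 0, 0.2222], "travel": [-1, 0, 0], "gripper": -1}, {"delta_rot": [0, 0, 0.2222], "travel": [-1, 0, 0], "gripper": -1}])

```text
clock: 2.2
tool_pos: [0.4347, 0.3126, 0.2007]
eef_rot: [0.766, 0.642, 0.0, 0.001]
contact_force: [0.3, 0.6, 0.0]
opening: 0.12
```

```bash
python3 -c "
from h import *
rep()
chain([((.49,.17,.2),-45),((.50,.03,.2),-75),((.52,-.11,.18),-103),((.570,-.233,.15),-103),((.570,-.233,.055),-103)])"
```

```text
t 2.2 p [0.4347 0.3126 0.2007] yaw -10.07 tilt [ 0.001 -0.001 -1.   ] F [0.3 0.6 0. ] M [-0.041  0.072 -0.019] op 0.12 q [-0.81  0.58  0.16  1.85 -0.13  0.72 -0.75]
(0.49, 0.17, 0.2) -45 [-0.8714, 0.529, 0.0057] [0.0005, 0.0001, 0.1941]
(0.5, 0.03, 0.2) -75 [-0.6128, 0.7071, 0.0] [0.0, 0.0, 0.1667]
(0.52, -0.11, 0.18) -103 [-0.1128, 0.936, 0.1333] [0.0, 0.0, 0.1556]
(0.57, -0.233, 0.15) -103 [0.5092, 0.724, 0.2] [0.0, 0.0, 0.0]
(0.57, -0.233, 0.055) -103 [0.0, 0.0, 0.6333] [0.0, 0.0, 0.0]
```

Call:
play_rows(commands=[{"delta_rot": [0, 0, 0.194], "travel": [-0.87, 0.53, 0], "gripper": -1}, {"delta_rot": [0, 0, 0.194], "travel": [-0.87, 0.53, 0], "gripper": -1}, {"delta_rot": [0, 0, 0.194], "travel": [-0.87, 0.53, 0], "gripper": -1}, {"delta_rot": [0, 0, 0.194], "travel": [-0.87, 0.53, 0], "gripper": -1}])

```text
clock: 2.7
tool_pos: [0.4908, 0.1713, 0.2006]
eef_rot: [0.923, 0.385, 0.0, 0.001]
contact_force: [-0.4, 0.2, -0.1]
opening: 0.003
```

Call:
play_rows(commands=[{"delta_rot": [0, 0, 0.167], "travel": [-0.61, 0.71, 0], "gripper": -1}, {"delta_rot": [0, 0, 0.167], "travel": [-0.61, 0.71, 0], "gripper": -1}, {"delta_rot": [0, 0, 0.167], "travel": [-0.61, 0.71, 0], "gripper": -1}, {"delta_rot": [0, 0, 0.167], "travel": [-0.61, 0.71, 0], "gripper": -1}])

```text
clock: 3.2
tool_pos: [0.5019, 0.0345, 0.2003]
eef_rot: [0.991, 0.137, -0.0, -0.0]
contact_force: [0.1, 0.5, 0.0]
opening: 0.007
```

Call:
play_rows(commands=[{"delta_rot": [0, 0, 0.156], "travel": [-0.11, 0.94, 0.13], "gripper": -1}, {"delta_rot": [0, 0, 0.156], "travel": [-0.11, 0.94, 0.13], "gripper": -1}, {"delta_rot": [0, 0, 0.156], "travel": [-0.11, 0.94, 0.13], "gripper": -1}, {"delta_rot": [0, 0, 0.156], "travel": [-0.11, 0.94, 0.13], "gripper": -1}])

```text
clock: 3.7
tool_pos: [0.5242, -0.1051, 0.1803]
eef_rot: [0.994, -0.107, -0.0, -0.0]
contact_force: [-0.8, 0.2, -0.8]
opening: 0.004
```

```bash
python3 -c "
from h import *
rep()
chain([((.570,-.233,.15),-103),((.570,-.233,.06),-103)])"
```

```text
t 3.7 p [ 0.5242 -0.1051  0.1803] yaw -102.24 tilt [-0.001  0.001 -1.   ] F [-0.8  0.2 -0.8] M [0.03  0.177 0.01 ] op 0.004 q [-0.21  0.66  0.54  1.89 -0.5   0.73 -1.16]
(0.57, -0.233, 0.15) -103 [0.4793, 0.7689, 0.2008] [-0.0002, 0.0003, 0.0042]
(0.57, -0.233, 0.06) -103 [0.0, 0.0, 0.6] [0.0, 0.0, 0.0]
```

Call:
play_rows(commands=[{"delta_rot": [0, 0, 0.004], "travel": [0.48, 0.77, 0.2], "gripper": -1}, {"delta_rot": [0, 0, 0.004], "travel": [0.48, 0.77, 0.2], "gripper": -1}, {"delta_rot": [0, 0, 0.004], "travel": [0.48, 0.77, 0.2], "gripper": -1}, {"delta_rot": [0, 0, 0.004], "travel": [0.48, 0.77, 0.2], "gripper": -1}, {"delta_rot": [0, 0, 0.004], "travel": [0.48, 0.77, 0.2], "gripper": -1}])

```text
clock: 4.32
tool_pos: [0.5695, -0.2309, 0.1508]
eef_rot: [0.994, -0.113, -0.0, -0.001]
contact_force: [0.4, -0.2, -0.3]
opening: 0.008
```

```bash
python3 - <<'E'
from h import *
rep()
chain([((.570,-.233,.06),-103)])
s=viewer.snapshot("side"); save(s,"press.png",(200,140,400,330),3.2)
E
```

```text
t 4.33 p [ 0.5695 -0.2309  0.1508] yaw -102.96 tilt [-0.     0.003 -1.   ] F [ 0.4 -0.2 -0.3] M [-0.013  0.148  0.037] op 0.008 q [ 0.04  0.79  0.5   1.67 -0.5   0.81 -1.03]
(0.57, -0.233, 0.06) -103 [0.0069, 0.0146, 0.6053] [-0.0009, 0.0003, 0.0002]
```

View pics/press.png

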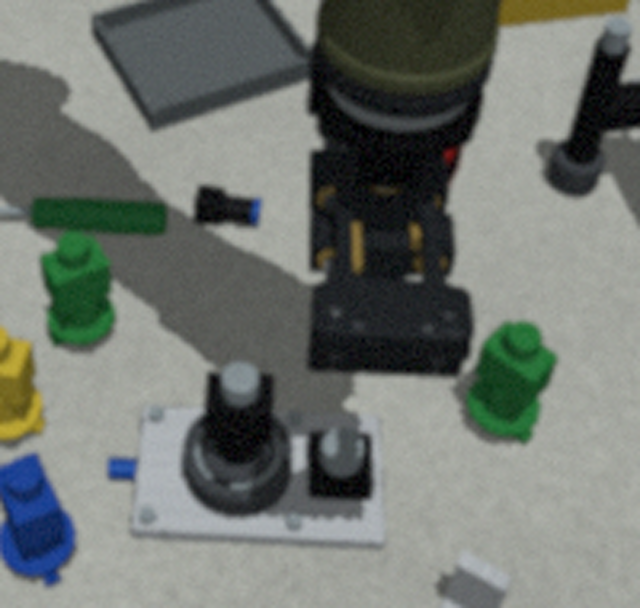

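Fingers are above the button at about (340,430), and the body clears the stem. Descending.

Call:
play_rows(commands=[{"delta_rot": [0, 0, 0], "travel": [0, 0, 0.3], "gripper": -1}, {"delta_rot": [0, 0, 0], "travel": [0, 0, 0.6], "gripper": -1}, {"delta_rot": [0, 0, 0], "travel": [0, 0, 0.65], "gripper": -1}, {"delta_rot": [0, 0, 0], "travel": [0, 0, 0.67], "gripper": -1}, {"delta_rot": [0, 0, 0], "travel": [0, 0, 0.69], "gripper": -1}, {"delta_rot": [0, 0, 0], "travel": [0, 0, 0.71], "gripper": -1}, {"delta_rot": [0, 0, 0], "travel": [0, 0, 0.71], "gripper": -1}])

```text
clock: 5.25
tool_pos: [0.5693, -0.2349, 0.0448]
eef_rot: [0.993, -0.115, 0.0, 0.0]
contact_force: [-0.3, -0.5, 0.3]
opening: 0.004
```

```bash
python3 -c "
from h import *
rep()"
```

```text
t 5.25 p [ 0.5693 -0.2349  0.0448] yaw -103.25 tilt [ 0.001 -0.    -1.   ] F [-0.3 -0.5  0.3] M [ 0.024  0.206 -0.009] op 0.004 q [ 0.1   0.93  0.4   1.73 -0.59  0.6  -0.95]
```

Call:
play_rows(commands=[{"delta_rot": [0, 0, 0], "travel": [0, 0, 0.013], "gripper": -1}, {"delta_rot": [0, 0, 0], "travel": [0, 0, 0.02], "gripper": -1}])

```text
clock: 5.5
tool_pos: [0.569, -0.2348, 0.0413]
eef_rot: [0.993, -0.115, 0.0, -0.0]
contact_force: [0.7, 0.3, 0.7]
opening: 0.005
```

Call:
play_rows(commands=[{"delta_rot": [0, 0, 0], "travel": [0, 0, 0.01], "gripper": -1}, {"delta_rot": [0, 0, 0], "travel": [0, 0, 0.02], "gripper": -1}])

```text
clock: 5.75
tool_pos: [0.569, -0.2347, 0.0382]
eef_rot: [0.993, -0.115, -0.0, -0.0]
contact_force: [-0.2, 0.3, -0.3]
opening: 0.009
```

No contact force yet where some was expected, so I'll look.

```bash
python3 - <<'E'
from h import *
rep()
a=viewer.snapshot("side"); b=viewer.snapshot("top")
save(a,"a.png",(250,200,370,320),3.3); save(b,"b.png",(280,150,400,270),3.3)
cv2.imwrite("pics/ab.png",np.hstack([cv2.imread("pics/a.png"),cv2.imread("pics/b.png")]))
w=cloud(a); m=(abs(w[...,0]-.57)<.03)&(abs(w[...,1]+.235)<.03)&(w[...,2]>.03)&(w[...,2]<.1)
v,u=np.where(m); 
for i in range(0,len(v),max(1,len(v)//25)): print(u[i],v[i],np.round(w[v[i],u[i]],4),a["color"][v[i],u[i]])
E
```

```text
t 5.75 p [ 0.569  -0.2347  0.0382] yaw -103.26 tilt [-0.  0. -1.] F [-0.2  0.3 -0.3] M [0.011 0.135 0.077] op 0.009 q [ 0.1   0.94  0.39  1.73 -0.59  0.59 -0.95]
```

View pics/ab.png

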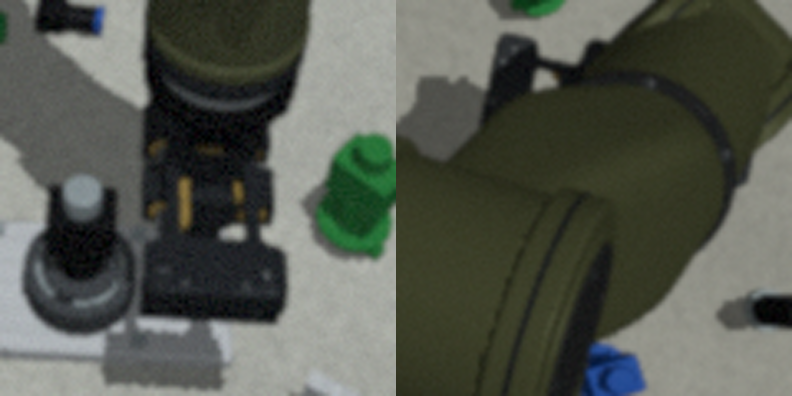

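Call:
play_rows(commands=[{"delta_rot": [0, 0, 0], "travel": [0, 0, 0.007], "gripper": -1}])

```text
clock: 5.98
tool_pos: [0.5691, -0.2349, 0.0372]
eef_rot: [0.993, -0.115, 0.0, -0.0]
contact_force: [0.4, 0.1, 0.4]
opening: 0.006
```

Call:
play_rows(commands=[{"delta_rot": [0, 0, 0], "travel": [0, 0, 0.007], "gripper": -1}])

```text
clock: 6.1
tool_pos: [0.569, -0.2348, 0.0361]
eef_rot: [0.993, -0.115, 0.0, -0.0]
contact_force: [-0.6, -0.3, -0.5]
opening: 0.005
```

Call:
play_rows(commands=[{"delta_rot": [0, 0, 0], "travel": [0, 0, 0.007], "gripper": -1}])

```text
clock: 6.22
tool_pos: [0.569, -0.2348, 0.0351]
eef_rot: [0.993, -0.115, -0.0, -0.0]
contact_force: [-0.5, -0.0, 0.1]
opening: 0.009
```

Call:
play_rows(commands=[{"delta_rot": [0, 0, 0], "travel": [0, 0, 0.007], "gripper": -1}])

```text
clock: 6.35
tool_pos: [0.569, -0.2348, 0.034]
eef_rot: [0.993, -0.115, 0.0, -0.0]
contact_force: [-0.1, -0.6, -0.5]
opening: 0.004
```

Call:
play_rows(commands=[{"delta_rot": [0, 0, 0], "travel": [0, 0, -0.4], "gripper": -1}, {"delta_rot": [0, 0, 0], "travel": [0, 0, -0.8], "gripper": -1}, {"delta_rot": [0, 0, 0], "travel": [0, 0, -0.8], "gripper": -1}, {"delta_rot": [0, 0, 0], "travel": [0, 0, -0.8], "gripper": -1}])

```text
clock: 6.85
tool_pos: [0.5687, -0.2342, 0.1536]
eef_rot: [0.993, -0.115, -0.0, -0.0]
contact_force: [-1.3, -0.1, -0.4]
opening: 0.005
```

```bash
python3 - <<'E'
from h import *
rep()
a=viewer.snapshot("side"); w=cloud(a)
save(a,"c.png",(240,160,380,320),4)
for n,z in(("button_top",.048),("button_top",.038)):
  for o in viewer.pinpoint("side",n)[:2]: print(n,round(o["conf"],2),np.round(o["at"],1),np.round(onplane(a,*o["at"],z),4))
m=(abs(w[...,0]-.5675)<.012)&(abs(w[...,1]+.233)<.012)
z=w[m][:,2]; print(np.histogram(z,bins=np.arange(0,.3,.005)))
m=(abs(w[...,0]-.57)<.1)&(abs(w[...,1]+.235)<.1)&(w[...,2]>.12)
v,u=np.where(m)
if len(v): i=np.argsort(w[m][:,2])[:20]; print(np.round(np.c_[u[i],v[i],w[m][i]],3))
E
```

```text
t 6.85 p [ 0.5687 -0.2342  0.1536] yaw -103.23 tilt [-0.001  0.001 -1.   ] F [-1.3 -0.1 -0.4] M [0.034 0.146 0.022] op 0.005 q [ 0.04  0.79  0.51  1.67 -0.5   0.82 -1.03]
button_top 0.56 [308.  278.7] [ 0.571  -0.2327  0.048 ]
button_top 0.56 [308.  278.7] [ 0.5733 -0.2271  0.038 ]
(array([  0,   0,   0,   0,   0,   1,  22,  12,  11, 115,   2,   0,   0,
         0,   0,   0,   0,   0,   0,   0,   0,   0,   0,   0,   0,   0,
         0,   0,   0,   0,   0,   0,   0,   0,   0,   0,   0,   0,   0,
         0,   0,   0,   0,   0,   0,   0,   0,   0,   0,   0,   0,   0,
         0,   0,   0,   0,   0,   0,  11]), array([0.   , 0.005, 0.01 , 0.015, 0.02 , 0.025, 0.03 , 0.035, 0.04 ,
       0.045, 0.05 , 0.055, 0.06 , 0.065, 0.07 , 0.075, 0.08 , 0.085,
       0.09 , 0.095, 0.1  , 0.105, 0.11 , 0.115, 0.12 , 0.125, 0.13 ,
       0.135, 0.14 , 0.145, 0.15 , 0.155, 0.16 , 0.165, 0.17 , 0.175,
       0.18 , 0.185, 0.19 , 0.195, 0.2  , 0.205, 0.21 , 0.215, 0.22 ,
       0.225, 0.23 , 0.235, 0.24 , 0.245, 0.25 , 0.255, 0.26 , 0.265,
       0.27 , 0.275, 0.28 , 0.285, 0.29 , 0.295]))
[[ 3.14e+02  
[... 347 characters left out ...]
 2.53e-01]
 [ 3.28e+02  2.58e+02  5.62e-01 -3.20e-01  2.53e-01]
 [ 3.02e+02  2.57e+02  5.25e-01 -3.12e-01  2.53e-01]
 [ 3.20e+02  2.27e+02  5.65e-01 -2.64e-01  2.53e-01]
 [ 3.16e+02  2.27e+02  5.59e-01 -2.63e-01  2.53e-01]
 [ 3.15e+02  2.27e+02  5.58e-01 -2.62e-01  2.53e-01]
 [ 3.23e+02  2.27e+02  5.70e-01 -2.65e-01  2.53e-01]
 [ 3.25e+02  2.27e+02  5.73e-01 -2.65e-01  2.53e-01]
 [ 3.21e+02  2.27e+02  5.67e-01 -2.64e-01  2.53e-01]
 [ 3.27e+02  2.58e+02  5.60e-01 -3.20e-01  2.53e-01]
 [ 3.24e+02  2.27e+02  5.71e-01 -2.65e-01  2.53e-01]
 [ 3.12e+02  2.26e+02  5.54e-01 -2.60e-01  2.54e-01]
 [ 3.43e+02  2.58e+02  5.83e-01 -3.24e-01  2.54e-01]
 [ 3.08e+02  2.57e+02  5.34e-01 -3.14e-01  2.54e-01]]
```

View pics/c.png

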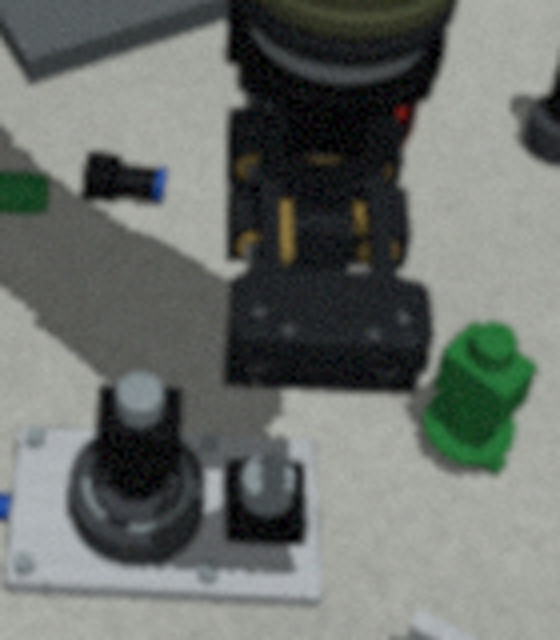

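The button is still up: depth puts its top at about 0.048. The gripper's body bottom reads z≈0.25 where 0.218 was expected. So the true fingertips may be about 3 cm higher than reported. I'll turn the gripper so the side camera sees the fingers and measure them.

Call:
play_rows(commands=[{"delta_rot": [0, 0, -0.4], "travel": [0, 0, 0], "gripper": -1}, {"delta_rot": [0, 0, -0.4], "travel": [0, 0, 0], "gripper": -1}, {"delta_rot": [0, 0, -0.4], "travel": [0, 0, 0], "gripper": -1}, {"delta_rot": [0, 0, -0.4], "travel": [0, 0, 0], "gripper": -1}, {"delta_rot": [0, 0, -0.4], "travel": [0, 0, 0], "gripper": -1}, {"delta_rot": [0, 0, -0.4], "travel": [0, 0, 0], "gripper": -1}, {"delta_rot": [0, 0, -0.4], "travel": [0, 0, 0], "gripper": -1}, {"delta_rot": [0, 0, -0.4], "travel": [0, 0, 0], "gripper": -1}])

```text
clock: 8.0
tool_pos: [0.5682, -0.2346, 0.1529]
eef_rot: [0.872, 0.49, -0.0, -0.001]
contact_force: [0.0, 0.2, -0.1]
opening: 0.007
```

```bash
python3 - <<'E'
from h import *
rep(); R0,p0=cur()
a=viewer.snapshot("side"); w=cloud(a)
m=(abs(w[...,0]-.57)<.13)&(abs(w[...,1]+.235)<.13)&(w[...,2]>.125)&(w[...,2]<.34)
t=(w-p0)@R0   # tool coords
for lo in np.arange(-.18,.04,.01):
    k=m&(t[...,2]>lo)&(t[...,2]<=lo+.01)
    if k.sum()>2: print(round(lo,3),k.sum(),np.round(t[k].min(0),3),np.round(t[k].max(0),3))
q=att(a).T@(p0-np.array(a["origin"])); u=a["cx"]-a["fx"]*q[0]/q[2]; v=a["cy"]+a["fy"]*q[1]/q[2]; print("tcp px",u,v)
save(a,"d.png",(240,160,380,320),4); im=cv2.imread("pics/d.png"); cv2.circle(im,(int((u-240)*4),int((v-160)*4)),6,(0,0,255),2); cv2.imwrite("pics/d.png",im)
E
```

```text
t 8.0 p [ 0.5682 -0.2346  0.1529] yaw -31.35 tilt [-0.002  0.001 -1.   ] F [ 0.   0.2 -0.1] M [-0.044  0.086  0.049] op 0.007 q [ 0.24  0.74  0.15  1.66 -0.15  0.76 -0.1 ]
-0.18 20 [-0.035 -0.039 -0.18 ] [-0.017  0.017 -0.171]
-0.17 69 [-0.023 -0.04  -0.168] [-0.016  0.017 -0.16 ]
-0.16 248 [-0.024 -0.041 -0.16 ] [-0.014  0.017 -0.15 ]
-0.15 2018 [-0.037 -0.094 -0.15 ] [ 0.035  0.093 -0.14 ]
-0.14 623 [-0.036 -0.092 -0.14 ] [ 0.026  0.093 -0.13 ]
-0.13 498 [-0.036 -0.091 -0.13 ] [ 0.023  0.091 -0.12 ]
-0.12 709 [-0.037 -0.084 -0.12 ] [ 0.026  0.085 -0.11 ]
-0.11 140 [-0.036 -0.085 -0.11 ] [ 0.021  0.085 -0.1  ]
-0.1 7 [-0.025 -0.078 -0.099] [ 0.006 -0.008 -0.09 ]
-0.09 27 [-0.012 -0.012 -0.089] [ 0.009  0.003 -0.08 ]
-0.08 61 [-0.012 -0.016 -0.08 ] [-0.002  0.016 -0.07 ]
-0.07 67 [-0.013 -0.016 -0.07 ] [-0.004  0.016 -0.06 ]
-0.06 77 [-0.012 -0.015 -0.06 ] [ 0.001  0.015 -0.05 ]
-0.05 60 [-0.012 -0.014 -0.05 ] [ 0.006  0.014 -0.04 ]
-0.04 25 [-0.011 -0.012 -0.04 ] [-0.008  0.011 -0.035]
tcp px 311.45144850424754 248.8223396094608
```

View pics/d.png

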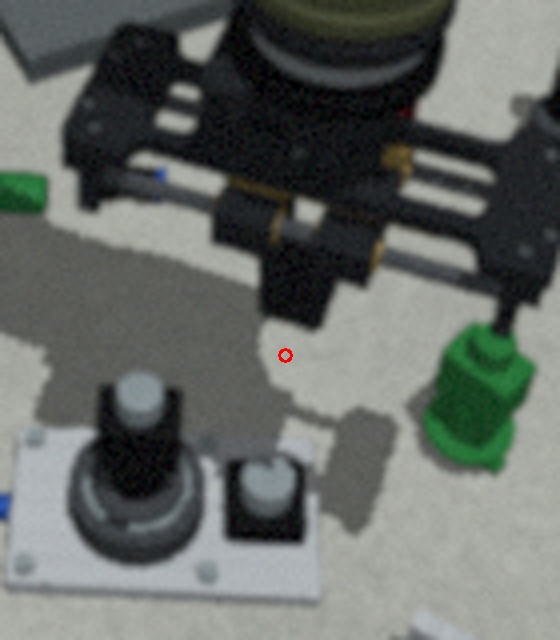

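The fingertips sit 35 mm short of the reported TCP (red circle at (285,355), tips at (295,320)), with lateral agreement good. So true tip z = reported z + 0.035, and I'll use that from here. Turning back and pressing.

Call:
play_rows(commands=[{"delta_rot": [0, 0, 0.4], "travel": [0, 0, 0.2], "gripper": -1}, {"delta_rot": [0, 0, 0.4], "travel": [0, 0, 0.4], "gripper": -1}, {"delta_rot": [0, 0, 0.4], "travel": [0, 0, 0.4], "gripper": -1}, {"delta_rot": [0, 0, 0.4], "travel": [0, 0, 0.4], "gripper": -1}, {"delta_rot": [0, 0, 0.4], "travel": [0, 0, 0.4], "gripper": -1}, {"delta_rot": [0, 0, 0.4], "travel": [0, 0, 0.4], "gripper": -1}, {"delta_rot": [0, 0, 0.4], "travel": [0, 0, 0.4], "gripper": -1}, {"delta_rot": [0, 0, 0.4], "travel": [0, 0, 0.4], "gripper": -1}])

```text
clock: 9.05
tool_pos: [0.5689, -0.2345, 0.0936]
eef_rot: [0.993, -0.115, -0.0, 0.0]
contact_force: [-1.0, 0.4, -0.2]
opening: 0.005
```

Call:
play_rows(commands=[{"delta_rot": [0, 0, 0], "travel": [0, 0, 0.2], "gripper": -1}, {"delta_rot": [0, 0, 0], "travel": [0, 0, 0.35], "gripper": -1}, {"delta_rot": [0, 0, 0], "travel": [0, 0, 0.45], "gripper": -1}, {"delta_rot": [0, 0, 0], "travel": [0, 0, 0.48], "gripper": -1}, {"delta_rot": [0, 0, 0], "travel": [0, 0, 0.51], "gripper": -1}])

```text
clock: 9.68
tool_pos: [0.5695, -0.2352, 0.0179]
eef_rot: [0.993, -0.115, 0.001, 0.0]
contact_force: [0.5, -0.6, 0.5]
opening: 0.003
```

```bash
python3 -c "
from h import *
rep()"
```

```text
t 9.68 p [ 0.5695 -0.2352  0.0179] yaw -103.25 tilt [ 0.001 -0.001 -1.   ] F [ 0.5 -0.6  0.5] M [ 0.017  0.195 -0.02 ] op 0.003 q [ 0.11  0.97  0.39  1.73 -0.63  0.56 -0.92]
```

True tip z is now about 0.053. I'll press in small steps.

Call:
play_rows(commands=[{"delta_rot": [0, 0, 0], "travel": [0, 0, 0.02], "gripper": -1}, {"delta_rot": [0, 0, 0], "travel": [0, 0, 0.04], "gripper": -1}])

```text
clock: 9.93
tool_pos: [0.5695, -0.235, 0.0121]
eef_rot: [0.993, -0.115, 0.001, 0.0]
contact_force: [-0.7, 0.7, 4.4]
opening: 0.008
```

Call:
play_rows(commands=[{"delta_rot": [0, 0, 0], "travel": [0, 0, 0.013], "gripper": -1}, {"delta_rot": [0, 0, 0], "travel": [0, 0, 0.027], "gripper": -1}])

```text
clock: 10.18
tool_pos: [0.5695, -0.235, 0.008]
eef_rot: [0.993, -0.115, 0.001, 0.0]
contact_force: [0.3, -0.4, 4.2]
opening: 0.004
```

Contact: 4.4 N. Continuing to the hard stop.

Call:
play_rows(commands=[{"delta_rot": [0, 0, 0], "travel": [0, 0, 0.013], "gripper": -1}, {"delta_rot": [0, 0, 0], "travel": [0, 0, 0.02], "gripper": -1}])

```text
clock: 10.42
tool_pos: [0.5694, -0.235, 0.0047]
eef_rot: [0.993, -0.115, 0.0, 0.0]
contact_force: [0.5, 1.3, 5.1]
opening: 0.004
```

Call:
play_rows(commands=[{"delta_rot": [0, 0, 0], "travel": [0, 0, 0.01], "gripper": -1}])

```text
clock: 10.55
tool_pos: [0.5695, -0.235, 0.0032]
eef_rot: [0.993, -0.115, 0.0, 0.0]
contact_force: [1.3, 0.5, 4.4]
opening: 0.008
```

Call:
play_rows(commands=[{"delta_rot": [0, 0, 0], "travel": [0, 0, 0.01], "gripper": -1}])

```text
clock: 10.68
tool_pos: [0.5697, -0.2351, 0.0027]
eef_rot: [0.993, -0.115, 0.001, 0.0]
contact_force: [-0.9, 2.2, 19.5]
opening: 0.002
```

Call:
play_rows(commands=[{"delta_rot": [0, 0, 0], "travel": [0, 0, 0.005], "gripper": -1}])

```text
clock: 10.8
tool_pos: [0.5697, -0.2351, 0.0026]
eef_rot: [0.993, -0.116, 0.001, -0.0]
contact_force: [-1.5, 2.8, 21.9]
opening: 0.003
```

Hard stop felt (20 N), so the button is fully down. Next: raise and move over the stem.

Call:
play_rows(commands=[{"delta_rot": [0, 0, 0], "travel": [0, 0, -0.4], "gripper": -1}, {"delta_rot": [0, 0, 0], "travel": [0, 0, -0.8], "gripper": 0.4}, {"delta_rot": [0, 0, 0], "travel": [0, 0, -0.8], "gripper": 0.4}])

```text
clock: 11.18
tool_pos: [0.5713, -0.2366, 0.1247]
eef_rot: [0.993, -0.116, 0.004, 0.001]
contact_force: [0.7, 0.8, 0.2]
opening: 0.209
```

```bash
python3 -c "
from h import *
rep()
a=viewer.snapshot('side'); w=cloud(a)
m=(abs(w[...,0]-.5675)<.012)&(abs(w[...,1]+.233)<.012); z=w[m][:,2]; print(np.histogram(z,bins=np.arange(.03,.06,.0025)))
chain([((.5052,-.218,.12),-103),((.5052,-.218,.031),-103)])"
```

```text
t 11.18 p [ 0.5713 -0.2366  0.1247] yaw -103.27 tilt [ 0.007 -0.004 -1.   ] F [0.7 0.8 0.2] M [0.048 0.128 0.019] op 0.209 q [ 0.05  0.83  0.5   1.69 -0.55  0.75 -0.99]
(array([11,  7, 54, 57,  6,  0,  0,  0,  0,  0,  0]), array([0.03  , 0.0325, 0.035 , 0.0375, 0.04  , 0.0425, 0.045 , 0.0475,
       0.05  , 0.0525, 0.055 , 0.0575]))
(0.5052, -0.218, 0.12) -103 [-0.4446, -0.0126, 0.0124] [0.0001, -0.0008, -0.0014]
(0.5052, -0.218, 0.031) -103 [0.0, 0.0, 0.5933] [0.0, 0.0, 0.0]
```

Call:
play_rows(commands=[{"delta_rot": [0, 0, 0], "travel": [-0.43, -0.01, 0], "gripper": 0.4}, {"delta_rot": [0, 0, 0], "travel": [-0.43, -0.01, 0], "gripper": 0.4}, {"delta_rot": [0, 0, 0], "travel": [-0.43, -0.01, 0], "gripper": 0.4}, {"delta_rot": [0, 0, 0], "travel": [-0.43, -0.01, 0], "gripper": 0.4}, {"delta_rot": [0, 0, 0], "travel": [-0.43, -0.01, 0], "gripper": 0.4}])

```text
clock: 11.85
tool_pos: [0.5078, -0.2189, 0.1205]
eef_rot: [0.993, -0.115, 0.0, 0.0]
contact_force: [0.4, -0.0, 0.5]
opening: 0.703
```

```bash
python3 -c "
from h import *
rep()
chain([((.5052,-.218,.031),-103)])"
```

```text
t 11.85 p [ 0.5078 -0.2189  0.1205] yaw -103.2 tilt [ 0.001 -0.001 -1.   ] F [ 0.4 -0.   0.5] M [ 0.032  0.137 -0.022] op 0.703 q [ 0.05  0.77  0.47  1.89 -0.57  0.63 -0.92]
(0.5052, -0.218, 0.031) -103 [-0.0191, -0.0017, 0.5967] [0.0001, -0.0003, -0.0011]
```

Call:
play_rows(commands=[{"delta_rot": [0, 0, 0], "travel": [-0.018, 0, 0.3], "gripper": 0.4}, {"delta_rot": [0, 0, 0], "travel": [-0.018, 0, 0.5], "gripper": 0.4}, {"delta_rot": [0, 0, 0], "travel": [-0.018, 0, 0.59], "gripper": 0.4}, {"delta_rot": [0, 0, 0], "travel": [-0.018, 0, 0.59], "gripper": 0.4}])

```text
clock: 12.35
tool_pos: [0.504, -0.2181, 0.0318]
eef_rot: [0.993, -0.115, -0.0, -0.0]
contact_force: [-0.7, -0.0, 0.3]
opening: 0.697
```

Call:
play_rows(commands=[{"delta_rot": [0, 0, 0], "travel": [0, 0, 0], "gripper": -1}, {"delta_rot": [0, 0, 0], "travel": [0, 0, 0], "gripper": -1}, {"delta_rot": [0, 0, 0], "travel": [0, 0, 0], "gripper": -1}, {"delta_rot": [0, 0, 0], "travel": [0, 0, 0], "gripper": -1}, {"delta_rot": [0, 0, 0], "travel": [0, 0, 0], "gripper": -1}, {"delta_rot": [0, 0, 0], "travel": [0, 0, 0], "gripper": -1}], force=30)

```text
clock: 13.1
tool_pos: [0.5042, -0.2179, 0.0326]
eef_rot: [0.993, -0.115, 0.0, -0.0]
contact_force: [-0.2, 1.1, 3.5]
opening: 0.311
```

```bash
python3 -c "
from h import *
rep()"
```

```text
t 13.1 p [ 0.5042 -0.2179  0.0326] yaw -103.25 tilt [ 0.001  0.    -1.   ] F [-0.2  1.1  3.5] M [0.107 0.144 0.005] op 0.311 q [ 0.13  0.89  0.33  1.93 -0.67  0.43 -0.84]
```

Gripped at 27.4 mm. Turning anticlockwise 0.75 rad first, then in small steps while reading the torque.

Call:
play_rows(commands=[{"delta_rot": [0, 0, -0.04], "travel": [0, 0, 0], "gripper": -1}, {"delta_rot": [0, 0, -0.08], "travel": [0, 0, 0], "gripper": -1}])

```text
clock: 13.35
tool_pos: [0.5041, -0.2184, 0.0325]
eef_rot: [1.0, 0.012, 0.0, 0.0]
contact_force: [0.2, -0.4, 2.4]
opening: 0.313
```

```bash
python3 -c "
from h import *
rep()"
```

```text
t 13.35 p [ 0.5041 -0.2184  0.0325] yaw -88.63 tilt [ 0.001 -0.001 -1.   ] F [ 0.2 -0.4  2.4] M [-0.08   0.217 -0.031] op 0.313 q [ 0.16  0.88  0.28  1.93 -0.57  0.4  -0.68]
```

Call:
play_rows(commands=[{"delta_rot": [0, 0, -0.05], "travel": [0, 0, 0], "gripper": -1}, {"delta_rot": [0, 0, -0.1], "travel": [0, 0, 0], "gripper": -1}, {"delta_rot": [0, 0, -0.14], "travel": [0, 0, 0], "gripper": -1}, {"delta_rot": [0, 0, -0.17], "travel": [0, 0, 0], "gripper": -1}])

```text
clock: 13.85
tool_pos: [0.5043, -0.2186, 0.0326]
eef_rot: [0.961, 0.275, 0.0, 0.001]
contact_force: [0.1, 0.2, 3.7]
opening: 0.315
```

```bash
python3 -c "
from h import *
rep()"
```

```text
t 13.85 p [ 0.5043 -0.2186  0.0326] yaw -58.09 tilt [ 0.001 -0.001 -1.   ] F [0.1 0.2 3.7] M [-0.204  0.107 -0.059] op 0.315 q [ 0.23  0.87  0.16  1.93 -0.34  0.37 -0.36]
```

Call:
play_rows(commands=[{"delta_rot": [0, 0, -0.016], "travel": [0, 0, 0], "gripper": -1}, {"delta_rot": [0, 0, -0.026], "travel": [0, 0, 0], "gripper": -1}])

```text
clock: 14.1
tool_pos: [0.5043, -0.2185, 0.0325]
eef_rot: [0.95, 0.313, 0.0, 0.0]
contact_force: [0.8, -1.2, 4.1]
opening: 0.317
```

```bash
python3 -c "
from h import *
rep()"
```

```text
t 14.1 p [ 0.5043 -0.2185  0.0325] yaw -53.54 tilt [ 0.001 -0.001 -1.   ] F [ 0.8 -1.2  4.1] M [-0.327  0.023 -0.001] op 0.317 q [ 0.24  0.86  0.15  1.93 -0.31  0.37 -0.31]
```

Call:
play_rows(commands=[{"delta_rot": [0, 0, -0.01], "travel": [0, 0, 0], "gripper": -1}])

```text
clock: 14.22
tool_pos: [0.5042, -0.2184, 0.0324]
eef_rot: [0.945, 0.328, 0.0, 0.0]
contact_force: [-0.4, -0.5, 3.4]
opening: 0.316
```

```bash
python3 -c "
from h import *
rep()"
```

```text
t 14.22 p [ 0.5042 -0.2184  0.0324] yaw -51.72 tilt [ 0.001 -0.001 -1.   ] F [-0.4 -0.5  3.4] M [-0.379  0.057  0.025] op 0.316 q [ 0.24  0.86  0.14  1.93 -0.3   0.37 -0.29]
```

Call:
play_rows(commands=[{"delta_rot": [0, 0, -0.01], "travel": [0, 0, 0], "gripper": -1}])

```text
clock: 14.35
tool_pos: [0.5042, -0.2183, 0.0324]
eef_rot: [0.939, 0.343, 0.0, 0.0]
contact_force: [0.5, -2.5, 3.8]
opening: 0.316
```

```bash
python3 -c "
from h import *
rep()"
```

```text
t 14.35 p [ 0.5042 -0.2183  0.0324] yaw -49.89 tilt [ 0.001 -0.001 -1.   ] F [ 0.5 -2.5  3.8] M [-0.47  -0.056 -0.052] op 0.316 q [ 0.25  0.86  0.13  1.93 -0.28  0.37 -0.27]
```

Call:
play_rows(commands=[{"delta_rot": [0, 0, -0.01], "travel": [0, 0, 0], "gripper": -1}])

```text
clock: 14.48
tool_pos: [0.5041, -0.2182, 0.0324]
eef_rot: [0.934, 0.358, 0.0, 0.0]
contact_force: [0.9, -1.4, 3.7]
opening: 0.315
```

```bash
python3 -c "
from h import *
rep()"
```

```text
t 14.47 p [ 0.5041 -0.2182  0.0324] yaw -48.07 tilt [ 0. -0. -1.] F [ 0.9 -1.4  3.7] M [-0.389 -0.02   0.012] op 0.315 q [ 0.25  0.86  0.13  1.93 -0.27  0.37 -0.25]
```

Call:
play_rows(commands=[{"delta_rot": [0, 0, -0.01], "travel": [0, 0, 0], "gripper": -1}])

```text
clock: 14.6
tool_pos: [0.504, -0.2181, 0.0323]
eef_rot: [0.928, 0.372, 0.0, 0.0]
contact_force: [0.7, -0.9, 4.8]
opening: 0.315
```

```bash
python3 -c "
from h import *
rep()"
```

```text
t 14.6 p [ 0.504  -0.2181  0.0323] yaw -46.26 tilt [ 0. -0. -1.] F [ 0.7 -0.9  4.8] M [-0.415 -0.009 -0.038] op 0.315 q [ 0.25  0.86  0.12  1.93 -0.26  0.36 -0.24]
```

Call:
play_rows(commands=[{"delta_rot": [0, 0, -0.01], "travel": [0, 0, 0], "gripper": -1}])

```text
clock: 14.72
tool_pos: [0.504, -0.218, 0.0323]
eef_rot: [0.922, 0.387, 0.0, 0.0]
contact_force: [-0.1, -2.2, 4.3]
opening: 0.315
```

```bash
python3 -c "
from h import *
rep()"
```

```text
t 14.72 p [ 0.504  -0.218   0.0323] yaw -44.46 tilt [ 0. -0. -1.] F [-0.1 -2.2  4.3] M [-0.403 -0.047 -0.053] op 0.315 q [ 0.26  0.86  0.11  1.93 -0.24  0.36 -0.22]
```

Call:
play_rows(commands=[{"delta_rot": [0, 0, -0.01], "travel": [0, 0, 0], "gripper": -1}])

```text
clock: 14.85
tool_pos: [0.504, -0.2179, 0.0323]
eef_rot: [0.916, 0.402, 0.0, -0.0]
contact_force: [0.5, -1.9, 3.6]
opening: 0.315
```

```bash
python3 -c "
from h import *
rep()"
```

```text
t 14.85 p [ 0.504  -0.2179  0.0323] yaw -42.65 tilt [ 0.  0. -1.] F [ 0.5 -1.9  3.6] M [-0.405 -0.056 -0.021] op 0.315 q [ 0.26  0.86  0.11  1.93 -0.23  0.36 -0.2 ]
```

Call:
play_rows(commands=[{"delta_rot": [0, 0, -0.01], "travel": [0, 0, 0], "gripper": -1}])

```text
clock: 14.98
tool_pos: [0.504, -0.2179, 0.0323]
eef_rot: [0.909, 0.416, 0.0, 0.0]
contact_force: [-0.0, -0.4, 2.7]
opening: 0.314
```

```bash
python3 -c "
from h import *
rep()"
```

```text
t 14.97 p [ 0.504  -0.2179  0.0323] yaw -40.85 tilt [ 0.  0. -1.] F [-0.  -0.4  2.7] M [-0.344 -0.06  -0.064] op 0.314 q [ 0.27  0.86  0.1   1.93 -0.21  0.36 -0.18]
```

Call:
play_rows(commands=[{"delta_rot": [0, 0, -0.01], "travel": [0, 0, 0], "gripper": -1}])

```text
clock: 15.1
tool_pos: [0.5043, -0.218, 0.0323]
eef_rot: [0.903, 0.43, 0.0, 0.0]
contact_force: [0.5, -1.8, 3.6]
opening: 0.318
```

```bash
python3 -c "
from h import *
rep()"
```

```text
t 15.1 p [ 0.5043 -0.218   0.0323] yaw -39.06 tilt [ 0.001 -0.    -1.   ] F [ 0.5 -1.8  3.6] M [-0.428 -0.303 -0.175] op 0.318 q [ 0.27  0.86  0.09  1.93 -0.2   0.36 -0.16]
```

Call:
play_rows(commands=[{"delta_rot": [0, 0, -0.01], "travel": [0, 0, 0], "gripper": -1}])

```text
clock: 15.22
tool_pos: [0.5049, -0.2182, 0.0324]
eef_rot: [0.896, 0.444, 0.001, 0.001]
contact_force: [2.6, -1.4, 2.8]
opening: 0.315
```

```bash
python3 -c "
from h import *
rep()"
```

```text
t 15.22 p [ 0.5049 -0.2182  0.0324] yaw -37.26 tilt [ 0.002 -0.001 -1.   ] F [ 2.6 -1.4  2.8] M [-0.557 -0.551 -0.102] op 0.315 q [ 0.27  0.86  0.09  1.93 -0.19  0.36 -0.15]
```

A step change appeared at about -39° (Mz about -0.17, My jump). I'll average readings while holding to verify.

```bash
python3 - <<'E'
from h import *
rep()
F=[];M=[]
for i in range(10):
    viewer.snapshot("top"); s=r.get_state(); F.append(s["contact_force"]);M.append(s["moment"])
print(np.mean(F,0),np.mean(M,0),np.std(M,0)); rep()
E
```

```text
t 15.22 p [ 0.5049 -0.2182  0.0324] yaw -37.26 tilt [ 0.002 -0.001 -1.   ] F [ 2.6 -1.4  2.8] M [-0.557 -0.551 -0.102] op 0.315 q [ 0.27  0.86  0.09  1.93 -0.19  0.36 -0.15]
[ 3.43278589 -1.94405545  1.74248005] [-0.60232101 -0.75532163 -0.0667774 ] [0.0777607  0.1499049  0.03130246]
t 15.72 p [ 0.5048 -0.2182  0.0324] yaw -37.37 tilt [ 0.002 -0.001 -1.   ] F [ 4.2 -2.4  1. ] M [-0.68  -0.992 -0.078] op 0.316 q [ 0.27  0.86  0.09  1.93 -0.19  0.36 -0.15]
```

Side force appeared along the tangent of one lug, which fits a lug meeting the stop at about 1.11 rad of turn. Backing off to the first-touch angle, then testing with a gentle 3 mm lift.

Call:
play_rows(commands=[{"delta_rot": [0, 0, 0.01], "travel": [0, 0, 0], "gripper": -1}, {"delta_rot": [0, 0, 0.01], "travel": [0, 0, 0], "gripper": -1}, {"delta_rot": [0, 0, 0.01], "travel": [0, 0, 0], "gripper": -1}])

```text
clock: 16.1
tool_pos: [0.5042, -0.218, 0.0324]
eef_rot: [0.903, 0.429, 0.0, 0.0]
contact_force: [3.8, -1.9, 3.2]
opening: 0.312
```

```bash
cat >> h.py <<'E'
def avg(n=6):
    F=[];M=[]
    for i in range(n):
        viewer.snapshot("top"); s=r.get_state(); F.append(s["contact_force"]);M.append(s["moment"])
    print("avgF",np.round(np.mean(F,0),2),"avgM",np.round(np.mean(M,0),3)); rep()
E
python3 -c "
from h import *
avg()"
```

```text
avgF [ 4.43 -2.51  3.41] avgM [-0.615 -0.994 -0.067]
t 16.4 p [ 0.5042 -0.2181  0.0324] yaw -39.18 tilt [ 0.001 -0.    -1.   ] F [ 4.8 -2.7  3.5] M [-0.625 -1.079 -0.064] op 0.311 q [ 0.27  0.86  0.09  1.93 -0.2   0.36 -0.16]
```

Call:
play_rows(commands=[{"delta_rot": [0, 0, 0], "travel": [0, 0, -0.01], "gripper": -1}, {"delta_rot": [0, 0, 0], "travel": [0, 0, -0.02], "gripper": -1}])

```text
clock: 16.65
tool_pos: [0.5036, -0.2181, 0.0341]
eef_rot: [0.903, 0.429, -0.0, -0.0]
contact_force: [6.3, -5.2, -15.5]
opening: 0.315
```

```bash
python3 -c "
from h import *
avg(4)"
```

```text
avgF [ 5.49 -4.11 -8.44] avgM [-0.935 -1.436 -0.068]
t 16.85 p [ 0.5036 -0.2182  0.034 ] yaw -39.18 tilt [-0.001 -0.    -1.   ] F [ 5.5 -3.9 -8.1] M [-0.933 -1.449 -0.089] op 0.315 q [ 0.27  0.86  0.1   1.93 -0.2   0.37 -0.16]
```

The lift is blocked (-8 N), so I'm relieving it at once: back down, ease the side load, and turn back a little to the first-touch angle.

Call:
play_rows(commands=[{"delta_rot": [0, 0, 0], "travel": [0, 0.003, 0.02], "gripper": -1}, {"delta_rot": [0, 0, 0.008], "travel": [0, 0.005, 0.02], "gripper": -1}, {"delta_rot": [0, 0, 0.008], "travel": [0, 0.005, 0.02], "gripper": -1}])

```text
clock: 17.23
tool_pos: [0.5037, -0.2179, 0.0322]
eef_rot: [0.909, 0.418, -0.001, -0.001]
contact_force: [2.5, -0.4, 4.0]
opening: 0.312
```

```bash
python3 -c "
from h import *
avg()"
```

```text
avgF [ 2.33 -1.1   3.42] avgM [-0.28  -0.344 -0.032]
t 17.52 p [ 0.5038 -0.218   0.0322] yaw -40.61 tilt [-0.001  0.001 -1.   ] F [ 1.4 -0.7  3.3] M [-0.218 -0.251 -0.026] op 0.322 q [ 0.27  0.86  0.1   1.93 -0.21  0.37 -0.18]
```

Call:
play_rows(commands=[{"delta_rot": [0, 0, -0.005], "travel": [0, 0, 0], "gripper": -1}])

```text
clock: 17.65
tool_pos: [0.5038, -0.218, 0.0322]
eef_rot: [0.905, 0.425, -0.0, -0.001]
contact_force: [1.6, -0.4, 4.5]
opening: 0.313
```

```bash
python3 -c "
from h import *
avg(5)"
```

```text
avgF [0.68 0.15 4.51] avgM [-0.058 -0.073 -0.077]
t 17.9 p [ 0.5039 -0.218   0.0322] yaw -39.71 tilt [-0.001  0.001 -1.   ] F [ 0.7 -0.3  4.6] M [ 0.005  0.016 -0.045] op 0.317 q [ 0.27  0.86  0.1   1.93 -0.21  0.36 -0.17]
```

Call:
play_rows(commands=[{"delta_rot": [0, 0, -0.005], "travel": [0, 0, 0], "gripper": -1}])

```text
clock: 18.02
tool_pos: [0.5042, -0.2181, 0.0322]
eef_rot: [0.902, 0.432, -0.0, -0.0]
contact_force: [0.6, -0.2, 4.5]
opening: 0.311
```

```bash
python3 -c "
from h import *
avg(5)"
```

```text
avgF [-0.15  0.4   4.62] avgM [ 0.021  0.054 -0.046]
t 18.27 p [ 0.5042 -0.2182  0.0322] yaw -38.81 tilt [-0.001  0.    -1.   ] F [0.  0.3 4.8] M [ 0.023  0.086 -0.064] op 0.316 q [ 0.27  0.86  0.09  1.93 -0.2   0.36 -0.16]
```

Call:
play_rows(commands=[{"delta_rot": [0, 0, -0.005], "travel": [0, 0, 0], "gripper": -1}])

```text
clock: 18.4
tool_pos: [0.5045, -0.2183, 0.0322]
eef_rot: [0.898, 0.439, -0.0, -0.0]
contact_force: [-0.1, -0.0, 4.7]
opening: 0.314
```

```bash
python3 -c "
from h import *
avg(5)"
```

```text
avgF [0.52 0.29 3.75] avgM [ 0.049  0.044 -0.056]
t 18.65 p [ 0.5045 -0.2183  0.0322] yaw -37.91 tilt [-0.  0. -1.] F [0.4 0.7 3.3] M [ 0.013  0.095 -0.105] op 0.312 q [ 0.27  0.86  0.09  1.93 -0.19  0.36 -0.15]
```

With the side load relaxed, turning continues freely (Mz about -0.05, no stop). So the earlier event was side load, not the stop. Continuing with averaged torque.

Call:
play_rows(commands=[{"delta_rot": [0, 0, -0.008], "travel": [0, 0, 0], "gripper": -1}])

```text
clock: 18.77
tool_pos: [0.5049, -0.2185, 0.0323]
eef_rot: [0.893, 0.451, 0.0, 0.0]
contact_force: [1.9, -0.6, 2.5]
opening: 0.312
```

```bash
python3 -c "
from h import *
avg(4)"
```

```text
avgF [ 1.26 -0.09  2.82] avgM [-0.05  -0.173 -0.067]
t 18.98 p [ 0.5049 -0.2185  0.0323] yaw -36.47 tilt [ 0.001 -0.    -1.   ] F [0.7 0.8 2.9] M [-0.045 -0.178 -0.045] op 0.316 q [ 0.28  0.86  0.08  1.93 -0.18  0.36 -0.14]
```

Call:
play_rows(commands=[{"delta_rot": [0, 0, -0.008], "travel": [0, 0, 0], "gripper": -1}])

```text
clock: 19.1
tool_pos: [0.5052, -0.2187, 0.0323]
eef_rot: [0.887, 0.462, 0.0, 0.001]
contact_force: [2.7, -0.2, 1.2]
opening: 0.315
```

```bash
python3 -c "
from h import *
avg(4)"
```

```text
avgF [ 2.36 -0.39  1.79] avgM [-0.179 -0.511 -0.173]
t 19.3 p [ 0.5052 -0.2187  0.0324] yaw -35.04 tilt [ 0.001 -0.    -1.   ] F [ 2.4 -0.4  1.4] M [-0.229 -0.59  -0.158] op 0.316 q [ 0.28  0.86  0.08  1.92 -0.17  0.36 -0.12]
```

Call:
play_rows(commands=[{"delta_rot": [0, 0, -0.005], "travel": [0, -0.003, 0], "gripper": -1}])

```text
clock: 19.42
tool_pos: [0.5051, -0.2186, 0.0324]
eef_rot: [0.883, 0.469, 0.001, 0.001]
contact_force: [4.2, -0.1, 0.5]
opening: 0.316
```

```bash
python3 -c "
from h import *
avg(5)"
```

```text
avgF [ 4.15 -1.28 -0.02] avgM [-0.455 -1.007 -0.273]
t 19.68 p [ 0.5051 -0.2187  0.0324] yaw -34.15 tilt [ 0.002 -0.001 -1.   ] F [ 3.9 -1.8 -1. ] M [-0.506 -1.146 -0.241] op 0.313 q [ 0.28  0.86  0.08  1.93 -0.16  0.36 -0.11]
```

The stop is clear now: Mz goes -0.07, -0.17, -0.27 with a slope of about 6.4 N m/rad. First touch is at about -35°. Backing off about 1° and relaxing the side load before a gentle lift.

Call:
play_rows(commands=[{"delta_rot": [0, 0, 0.006], "travel": [0, 0.004, 0], "gripper": -1}, {"delta_rot": [0, 0, 0.006], "travel": [0, 0.004, 0], "gripper": -1}])

```text
clock: 19.92
tool_pos: [0.5051, -0.2187, 0.0324]
eef_rot: [0.888, 0.46, 0.0, 0.0]
contact_force: [4.5, -1.2, 1.4]
opening: 0.313
```

```bash
python3 -c "
from h import *
avg(5)"
```

```text
avgF [ 4.73 -1.67  0.76] avgM [-0.49  -1.105 -0.16 ]
t 20.18 p [ 0.5051 -0.2187  0.0324] yaw -35.2 tilt [ 0.001 -0.    -1.   ] F [ 5.1 -1.8  1.1] M [-0.476 -1.098 -0.16 ] op 0.314 q [ 0.28  0.86  0.08  1.92 -0.17  0.36 -0.12]
```

Call:
play_rows(commands=[{"delta_rot": [0, 0, 0], "travel": [0, 0, -0.007], "gripper": -1}, {"delta_rot": [0, 0, 0], "travel": [0, 0, -0.013], "gripper": -1}])

```text
clock: 20.42
tool_pos: [0.505, -0.2187, 0.0342]
eef_rot: [0.888, 0.46, 0.0, 0.0]
contact_force: [4.5, -1.8, -0.6]
opening: 0.313
```

```bash
python3 -c "
from h import *
avg(4)"
```

```text
avgF [ 4.54 -1.45 -0.05] avgM [-0.527 -1.118 -0.131]
t 20.62 p [ 0.5051 -0.2187  0.0343] yaw -35.21 tilt [ 0.001 -0.    -1.   ] F [ 3.6 -1.5 -0.3] M [-0.537 -1.094 -0.132] op 0.316 q [ 0.28  0.86  0.08  1.92 -0.17  0.37 -0.12]
```

Rising freely. Continuing.

Call:
play_rows(commands=[{"delta_rot": [0, 0, 0], "travel": [0, 0.004, -0.013], "gripper": -1}, {"delta_rot": [0, 0, 0], "travel": [0, 0.004, -0.026], "gripper": -1}])

```text
clock: 20.88
tool_pos: [0.5047, -0.219, 0.0377]
eef_rot: [0.888, 0.46, -0.0, -0.0]
contact_force: [4.4, -2.5, -4.5]
opening: 0.313
```

```bash
python3 -c "
from h import *
avg(3)"
```

```text
avgF [ 3.32 -2.12 -2.07] avgM [-0.589 -0.84  -0.097]
t 21.02 p [ 0.5045 -0.219   0.0379] yaw -35.22 tilt [-0.001  0.    -1.   ] F [ 2.7 -2.1 -2.1] M [-0.593 -0.827 -0.124] op 0.312 q [ 0.28  0.85  0.08  1.92 -0.17  0.38 -0.12]
```

Call:
play_rows(commands=[{"delta_rot": [0, 0, 0], "travel": [0, 0, -0.015], "gripper": -1}, {"delta_rot": [0, 0, 0], "travel": [0, 0, -0.03], "gripper": -1}])

```text
clock: 21.28
tool_pos: [0.5038, -0.2183, 0.0424]
eef_rot: [0.888, 0.46, -0.001, -0.001]
contact_force: [1.5, -0.2, -2.8]
opening: 0.313
```

```bash
python3 -c "
from h import *
avg(2)"
```

```text
avgF [ 1.18 -0.11 -2.09] avgM [-0.287 -0.117 -0.015]
t 21.38 p [ 0.5038 -0.2184  0.0426] yaw -35.21 tilt [-0.002  0.001 -1.   ] F [ 0.3  0.4 -2. ] M [-0.241 -0.078 -0.022] op 0.314 q [ 0.27  0.84  0.09  1.92 -0.17  0.39 -0.13]
```

Call:
play_rows(commands=[{"delta_rot": [0, 0, 0], "travel": [0, 0, -0.015], "gripper": -1}, {"delta_rot": [0, 0, 0], "travel": [0, 0, -0.03], "gripper": -1}])

```text
clock: 21.62
tool_pos: [0.504, -0.2181, 0.0471]
eef_rot: [0.888, 0.46, -0.001, -0.001]
contact_force: [0.2, -0.1, -2.4]
opening: 0.316
```

```bash
python3 -c "
from h import *
avg(2)"
```

```text
avgF [-0.16 -0.35 -2.08] avgM [-0.081  0.083  0.015]
t 21.73 p [ 0.5045 -0.2183  0.0473] yaw -35.2 tilt [-0.001  0.001 -1.   ] F [-0.1 -0.4 -1.9] M [-0.074  0.05   0.004] op 0.311 q [ 0.27  0.83  0.09  1.92 -0.17  0.4  -0.13]
```

Fully clear with only its weight (2.1 N) on the gripper. Lifting higher and carrying to the tray.

Call:
play_rows(commands=[{"delta_rot": [0, 0, 0], "travel": [0, 0, -0.2], "gripper": -1}, {"delta_rot": [0, 0, 0], "travel": [0, 0, -0.5], "gripper": -1}, {"delta_rot": [0, 0, 0], "travel": [0, 0, -0.8], "gripper": -1}, {"delta_rot": [0, 0, 0], "travel": [0, 0, -0.8], "gripper": -1}])

```text
clock: 22.22
tool_pos: [0.5069, -0.2196, 0.1701]
eef_rot: [0.888, 0.46, 0.002, 0.002]
contact_force: [-1.0, 0.3, -2.6]
opening: 0.313
```

```bash
python3 -c "
from h import *
rep()
chain([((.52,-.085,.165),-35),((.535,.05,.165),-35),((.5527,.18,.165),-35),((.5527,.18,.05),-35)])"
```

```text
t 22.23 p [ 0.5069 -0.2196  0.1701] yaw -35.22 tilt [ 0.006 -0.002 -1.   ] F [-1.   0.3 -2.6] M [-0.098  0.111 -0.041] op 0.313 q [ 0.24  0.64  0.15  1.84 -0.14  0.67 -0.15]
(0.52, -0.085, 0.165) -35 [0.7833, -0.4461, 0.0328] [0.0018, -0.0005, -0.0012]
(0.535, 0.05, 0.165) -35 [0.7946, -0.4343, 0.0] [0.0, 0.0, 0.0]
(0.5527, 0.18, 0.165) -35 [0.7776, -0.4004, 0.0] [0.0, 0.0, 0.0]
(0.5527, 0.18, 0.05) -35 [0.0, 0.0, 0.7667] [0.0, 0.0, 0.0]
```

Call:
play_rows(commands=[{"delta_rot": [0, 0, 0], "travel": [0.3, -0.17, 0], "gripper": -1}, {"delta_rot": [0, 0, 0], "travel": [0.6, -0.34, 0], "gripper": -1}, {"delta_rot": [0, 0, 0], "travel": [0.79, -0.44, 0], "gripper": -1}])

```text
clock: 22.6
tool_pos: [0.518, -0.0804, 0.1656]
eef_rot: [0.887, 0.461, -0.001, -0.002]
contact_force: [0.0, -0.8, -2.6]
opening: 0.315
```

Call:
play_rows(commands=[{"delta_rot": [0, 0, 0], "travel": [0.3, -0.17, 0], "gripper": -1}, {"delta_rot": [0, 0, 0], "travel": [0.6, -0.34, 0], "gripper": -1}, {"delta_rot": [0, 0, 0], "travel": [0.79, -0.44, 0], "gripper": -1}])

```text
clock: 22.98
tool_pos: [0.5322, 0.0544, 0.1655]
eef_rot: [0.887, 0.462, -0.002, -0.001]
contact_force: [0.7, -0.5, -2.2]
opening: 0.314
```

Call:
play_rows(commands=[{"delta_rot": [0, 0, 0], "travel": [0.3, -0.16, 0], "gripper": -1}, {"delta_rot": [0, 0, 0], "travel": [0.6, -0.32, 0], "gripper": -1}, {"delta_rot": [0, 0, 0], "travel": [0.78, -0.4, 0], "gripper": -1}, {"delta_rot": [0, 0, 0], "travel": [0.78, -0.4, 0], "gripper": -1}, {"delta_rot": [0, 0, 0], "travel": [0.78, -0.4, 0], "gripper": -1}])

```text
clock: 23.6
tool_pos: [0.5513, 0.1794, 0.166]
eef_rot: [0.888, 0.46, -0.002, 0.0]
contact_force: [-0.1, -0.2, -2.5]
opening: 0.309
```

```bash
python3 - <<'E'
from h import *
rep()
chain([((.5527,.18,.03),-35)])
s=viewer.snapshot("side"); save(s,"e.png",(180,60,340,220),4)
w=cloud(s); R0,p0=cur(); t=(w-p0)@R0
m=(abs(t[...,0])<.04)&(abs(t[...,1])<.04)&(w[...,2]>.08)
for lo in np.arange(.10,.22,.01):
    k=m&(w[...,2]>lo)&(w[...,2]<=lo+.01)
    if k.sum()>2: print(round(lo,3),k.sum(),np.round(t[k].min(0),3),np.round(t[k].max(0),3))
E
```

```text
t 23.6 p [0.5513 0.1794 0.166 ] yaw -35.27 tilt [-0.003 -0.002 -1.   ] F [-0.1 -0.2 -2.5] M [-0.124  0.021  0.011] op 0.309 q [-0.53  0.69  0.24  1.76 -0.22  0.73 -0.79]
(0.5527, 0.18, 0.03) -35 [0.0115, 0.0067, 0.9066] [-0.0003, 0.001, -0.0015]
0.15 24 [-0.024 -0.008  0.006] [0.005 0.012 0.013]
0.16 20 [-0.025 -0.005  0.003] [-0.004  0.01   0.006]
0.17 130 [-0.024 -0.022 -0.013] [ 0.021  0.023 -0.004]
0.18 43 [-0.014 -0.012 -0.024] [ 0.001  0.014 -0.014]
0.19 25 [-0.015 -0.012 -0.031] [ 0.002  0.012 -0.024]
0.2 64 [-0.021 -0.028 -0.044] [ 0.002  0.028 -0.034]
0.21 100 [-0.022 -0.028 -0.054] [ 0.009  0.028 -0.044]
```

View pics/e.png

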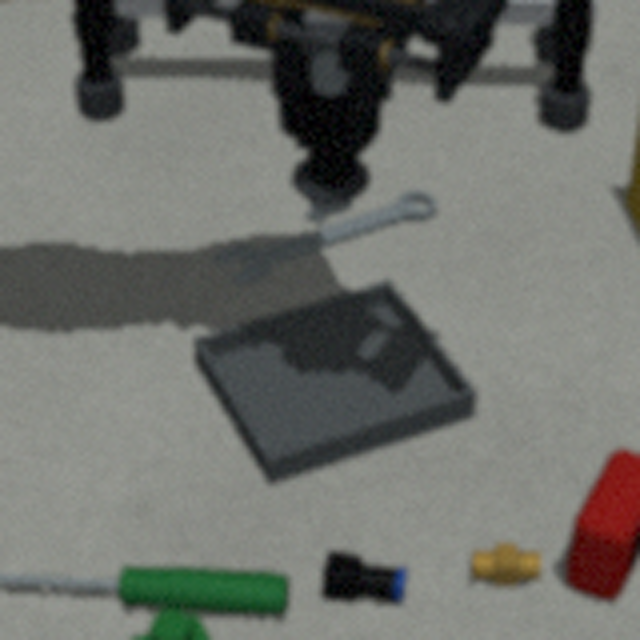

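The stem hangs upright above the tray, foot at about (330,195) in the crop; tray contact is expected at reported z≈0.015. Lowering.

Call:
play_rows(commands=[{"delta_rot": [0, 0, 0], "travel": [0, 0, 0.35], "gripper": -1}, {"delta_rot": [0, 0, 0], "travel": [0, 0, 0.65], "gripper": -1}, {"delta_rot": [0, 0, 0], "travel": [0, 0, 0.85], "gripper": -1}, {"delta_rot": [0, 0, 0], "travel": [0, 0, 0.93], "gripper": -1}, {"delta_rot": [0, 0, 0], "travel": [0, 0, 0.95], "gripper": -1}, {"delta_rot": [0, 0, 0], "travel": [0, 0, 0.95], "gripper": -1}])

```text
clock: 24.4
tool_pos: [0.5533, 0.1809, 0.0256]
eef_rot: [0.888, 0.46, 0.001, 0.0]
contact_force: [0.2, 0.0, -1.6]
opening: 0.315
```

Call:
play_rows(commands=[{"delta_rot": [0, 0, 0], "travel": [0, 0, 0.013], "gripper": -1}, {"delta_rot": [0, 0, 0], "travel": [0, 0, 0.02], "gripper": -1}])

```text
clock: 24.65
tool_pos: [0.5528, 0.1813, 0.0223]
eef_rot: [0.888, 0.46, 0.001, 0.0]
contact_force: [0.3, -0.0, -2.1]
opening: 0.318
```

```bash
python3 -c "
from h import *
avg(3)"
```

```text
avgF [ 0.25  0.26 -2.47] avgM [-0.079  0.145 -0.01 ]
t 24.8 p [0.5525 0.1812 0.0219] yaw -35.21 tilt [ 0.  0. -1.] F [ 0.1 -0.7 -2.1] M [-0.094  0.141  0.002] op 0.316 q [-0.48  0.91  0.15  1.83 -0.28  0.42 -0.75]
```

Call:
play_rows(commands=[{"delta_rot": [0, 0, 0], "travel": [0, 0, 0.013], "gripper": -1}, {"delta_rot": [0, 0, 0], "travel": [0, 0, 0.027], "gripper": -1}, {"delta_rot": [0, 0, 0], "travel": [0, 0, 0.033], "gripper": -1}])

```text
clock: 25.18
tool_pos: [0.5523, 0.1811, 0.0165]
eef_rot: [0.888, 0.46, -0.0, -0.0]
contact_force: [0.3, 0.4, -2.2]
opening: 0.314
```

Call:
play_rows(commands=[{"delta_rot": [0, 0, 0], "travel": [0, 0, 0.006], "gripper": -1}, {"delta_rot": [0, 0, 0], "travel": [0, 0, 0.006], "gripper": -1}])

```text
clock: 25.42
tool_pos: [0.5523, 0.181, 0.0157]
eef_rot: [0.888, 0.46, -0.0, -0.0]
contact_force: [0.8, -0.4, -2.1]
opening: 0.314
```

Call:
play_rows(commands=[{"delta_rot": [0, 0, 0], "travel": [0, 0, 0.008], "gripper": -1}, {"delta_rot": [0, 0, 0], "travel": [0, 0, 0.008], "gripper": -1}])

```text
clock: 25.68
tool_pos: [0.5526, 0.1812, 0.0149]
eef_rot: [0.888, 0.46, 0.0, -0.0]
contact_force: [0.5, 0.1, 0.7]
opening: 0.315
```

Call:
play_rows(commands=[{"delta_rot": [0, 0, 0], "travel": [0, 0, 0.006], "gripper": -1}, {"delta_rot": [0, 0, 0], "travel": [0, 0, 0.006], "gripper": -1}])

```text
clock: 25.92
tool_pos: [0.5527, 0.1812, 0.0148]
eef_rot: [0.888, 0.46, 0.0, -0.0]
contact_force: [-1.4, -0.0, 8.1]
opening: 0.316
```

Seated on the tray floor. Easing the pressure, opening, and rising.

Call:
play_rows(commands=[{"delta_rot": [0, 0, 0], "travel": [0, 0, -0.005], "gripper": -1}, {"delta_rot": [0, 0, 0], "travel": [0, 0, -0.005], "gripper": -0.3}, {"delta_rot": [0, 0, 0], "travel": [0, 0, -0.005], "gripper": 0.2}, {"delta_rot": [0, 0, 0], "travel": [0, 0, -0.005], "gripper": 0.4}, {"delta_rot": [0, 0, 0], "travel": [0, 0, -0.005], "gripper": 0.4}, {"delta_rot": [0, 0, 0], "travel": [0, 0, -0.005], "gripper": 0.4}, {"delta_rot": [0, 0, 0], "travel": [0, 0, -0.005], "gripper": 0.4}])

```text
clock: 26.8
tool_pos: [0.5524, 0.1811, 0.0145]
eef_rot: [0.888, 0.46, 0.0, -0.0]
contact_force: [-0.6, -0.4, -0.6]
opening: 0.7
```

Call:
play_rows(commands=[{"delta_rot": [0, 0, 0], "travel": [0, 0, -0.15], "gripper": 0.4}, {"delta_rot": [0, 0, 0], "travel": [0, 0, -0.4], "gripper": 0.4}, {"delta_rot": [0, 0, 0], "travel": [0, 0, -0.75], "gripper": 0.4}, {"delta_rot": [0, 0, 0], "travel": [0, 0, -1], "gripper": 0.4}, {"delta_rot": [0, 0, 0], "travel": [0, 0, -1], "gripper": 0.4}, {"delta_rot": [0, 0, 0], "travel": [0, 0, -1], "gripper": 0.4}])

```text
clock: 27.55
tool_pos: [0.5516, 0.181, 0.1637]
eef_rot: [0.888, 0.46, -0.001, -0.0]
contact_force: [0.7, -0.3, 0.5]
opening: 0.7
```

```bash
python3 - <<'E'
from h import *
rep()
s=viewer.snapshot("side"); save(s,"f.png",k=1.5)
w=cloud(s)
m=(abs(w[...,0]-.5527)<.03)&(abs(w[...,1]-.18)<.03)&(w[...,2]>.03)&(w[...,2]<.12); print(m.sum(),w[m].min(0),w[m].max(0))
E
```

```text
t 27.55 p [0.5516 0.181  0.1637] yaw -35.2 tilt [-0.001 -0.    -1.   ] F [ 0.7 -0.3  0.5] M [-0.066  0.079  0.009] op 0.7 q [-0.53  0.69  0.24  1.76 -0.23  0.72 -0.79]
319 [0.53164733 0.15651091 0.03019542] [0.57442335 0.19268294 0.10379801]
```

View pics/f.png

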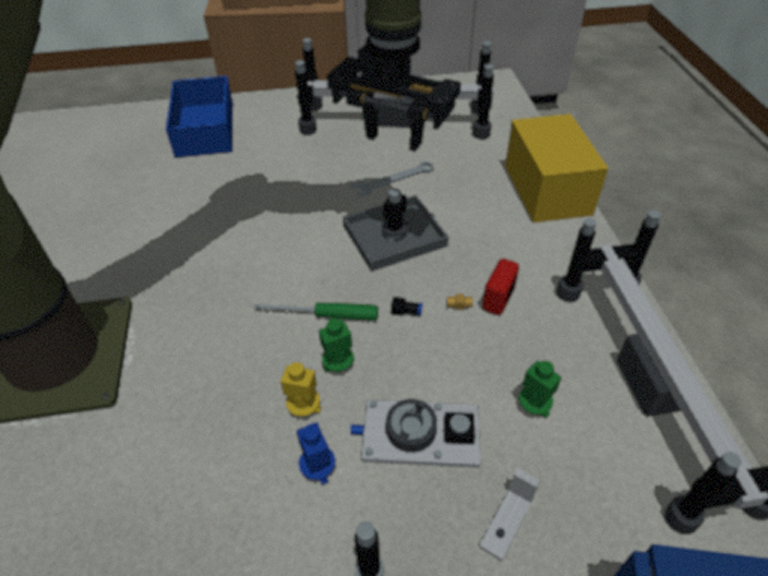

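The stem stands upright in the tray at (395,210). The socket is empty at (410,425) and the button is down at (459,425). All other things are where they were, and the gripper is clear.

```bash
python3 -c "
from h import *
print(r.finish_job())"
```

```text
the job is handed in; nothing more can be done
None
```

The stem is off its mount and standing upright in the grey tray. The job was handed in at about 27.6 s.

- **Button:** I pressed it to its hard stop, about 20 N. The depth image afterwards showed its top at about 38 mm, so it was fully down.
- **Turn and lift:** I turned the stem anticlockwise about 1.19 rad, to where the stop's torque began to rise. It then lifted with only its own weight on the gripper, about 2.1 N.
- **Setting down:** I lowered it until it touched the tray floor, up to about 8 N. I eased that off, opened the fingers and rose clear.
- **Last checks:** The stem's top was at 0.104 m, where about 0.100 m was expected. The last picture showed the socket empty and the other things where they had been, and the force on the gripper was about zero.

Some things disagreed or went wrong along the way:
- **Fingertip height:** the fingertips sat about 35 mm short of the reported tool position. My first press missed the button because of this; I measured the offset in the camera image and corrected for it.
- **Early lift:** I took a side load at about 1.1 rad for the stop and tried a 3 mm lift. It was blocked, at up to about 15 N, so I lowered the stem straight away and kept turning to the real stop.
- **Side force:** a side force of 4 to 5 N remained during the first millimetres of the final lift, then went away.

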